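# Tip test cassettes out of their nests and set out two

## Robot

A 7-joint arm with a two-finger parallel gripper is mounted at the origin on the work surface. World frame = base frame: x ahead of the robot, y to its left, z up, the work surface at z = 0. Lengths are in m, angles in rad, forces in N, time in s.
With the tool pointing down it reaches from about 0.35 to 0.775 m from the base axis. Payload 3.1 kg.
Tool frame: the origin (TCP) lies midway between the tips of the shut fingers; the grasp point (between the pads) lies 19 mm behind it; z points along the fingers, y is the line along which they close (so a half turn about z gives the same grasp; the last joint's range is limited). The gripper opens to 85 mm and grips with 20 to 120 N. Pads are 22 mm wide; open, the fingers measure 114 mm over their backs; the gripper's body (76 mm by 85 mm) begins 54 mm behind the grasp point. The pads swing forward as they close: fully open they stand 13 mm farther back than shut.
Start: joints at [1.095, 0.311, 0.014, 1.512, -0.004, 1.319, -0.027], TCP at [0.231, -0.499, 0.231] pointing down, gripper open.
Joint ranges: [-2.7, 2.7], [-0.3, 1.91], [-1.27, 1.3], [0.12, 2.57], [-1.44, 4.58], [0.2, 2.03], [-3.05, 3.05]. Speed limits (rad/s): [2.79, 2.79, 3.14, 3.14, 3.14, 3.14, 3.14].

## Interface

Orientations are given as a unit quaternion [w, x, y, z].
In Python, from station import manip, cams gives the robot as it stands (manip), with the cameras (cams).
- The arm moves only by the tool inch_along, called after "Call:" in YAML: its name, and indented under it one key for each argument. Schema: {"type":"object","properties":{"segments":{"type":"object","properties":{"tx":{"type":"array","items":{"type":"number"},"minItems":1,"maxItems":10},"ty":{"type":"array","items":{"type":"number"},"minItems":1,"maxItems":10},"tz":{"type":"array","items":{"type":"number"},"minItems":1,"maxItems":10},"spin":{"type":"array","items":{"type":"number"},"minItems":1,"maxItems":10}},"additionalProperties":false,"required":["tx","ty","tz","spin"]},"finger_gap":{"type":"number"},"clamp_n":{"type":"number"},"only":{"type":"string"},"quiet":{"type":"boolean"},"lines":{"type":"string"}},"required":["segments"],"additionalProperties":false}. segments is an object with one list for each field, all of the same length, 1 to 10, a row being the entries at one place: tx, ty, tz (the shift in m), spin (a turn about the tool's z in rad); each row shifts and turns the commanded pose from where the row before left it, along the tool's axes as they then stand; what a row does not reach is not made up. A row lasts 1/10 s, in which the tool goes at most 0.05 m and 0.15 rad, less where a joint would pass 70% of its speed; a pose out of reach is approached as far as the arm can. finger_gap is the finger opening in m, set as the call begins (left out keeps the last). The fingers move at their own pace and stop on an object; clamp_n is the grip in N (left out, the last holds). Time passes only in rows, so rows that do not move let the fingers close. The tool returns the time, the measured TCP pose, the force, the opening and the grip force at its end. only (a regular expression) keeps the lines of the reply that match it, lines (a string "A,B") keeps lines A to B, and quiet returns only ok. Input that does not fit is refused with a message, and nothing moves.
- manip.get_state(): the state, without advancing time (a new reading comes with each control period).
- cams.camera(name): name is "side" or "top"; returns a dict with "color" (384x512x3 uint8, blue, green, red), "camera_matrix" (3x3 intrinsics, pixels), "D" ([k1, k2, p1, p2, k3] as OpenCV has them; the pictures are not rectified), "rvec" (rotation vector, rad) and "tvec" (3), from world to camera coordinates, as OpenCV has them. Camera axes: x right, y down, z forward; pixel columns grow to the right and rows downward; lengths in m; the calibration is good to about 2 mm. A picture is of the moment at which its call begins. There is no depth.
- manip.hand_in(): hands the job in; it is judged then, once.
The state is a dict: "time_s": time; "joint_positions": joint angles; "joint_velocities": joint speeds; "effort": joint torques, N m; "eef_pos": TCP position; "tool_rot": TCP orientation; "wrist_force": force on the tool from outside, world axes, zero at the start; "moment": the same for the moment, N m; "grip_width": finger opening in m; "gripper_force": force on a finger pad.
Only numpy, scipy, OpenCV 4.12 (cv2) and the standard library are available. Lean on these libraries where they do the work, as an engineer would, in place of code of your own. Each camera call takes 0.05 s, during which the arm holds its last target. There are 200 camera calls.

## Task

Set out two of the test cassettes for the next two patients: press a cassette's tail down into the finger scoop so that it tips nose-up in its nest, then pick it up and lay it flat on the floor of the steel tray, window up. Exactly two go into the tray, not one on top of the other; set them down rather than dropping them, leave the third seated flat in its nest, and do not disturb the bottle, pen or label roll.

Things in the scene. Friction and masses are not known exactly. Their poses are not given: they have to be found in the camera images.
- rack: Grey plastic cassette rack, 100 (x) x 156 (y) x 34 mm high, fixed to the desk, with three nests side by side, 52 mm apart along y. Origin: centre of its underside; z up; +x is the nose end (away from the robot, within 0.35 rad), -x the tail end with the finger scoops. A nest is 33 mm wide and 7 mm deep, so a seated cassette is flush: 1.5 mm clear on each long side, 1 mm at the nose.
- ridge (a point): Middle nest (the others are alike): end of the flat seat, at rack x = +2 mm, 27 mm above the desk. The seat runs from here to the nose wall at x = +46 mm. Towards -x a smooth ramp (friction about 0.2) falls away at 30 degrees into the finger scoop, which is 42 mm wide from x = -8 mm to the open front at x = -48 mm. Axes as rack.
- stop (a point): Middle nest (others alike): foot of the ramp, 42.5 mm along it from the ridge, with a 5 mm high stop; rack x = -35 mm, 6 mm above the desk. Lightly pressed at the tail, a cassette rocks over the ridge onto the ramp, slides 7 to 8 mm down to this stop and stays there when let go: tipped 0.52 rad nose-up, origin at rack x = -1 mm, 25 mm above the desk, last 20 mm of the nose clear of the rack's top.
- tray_floor (a point): Centre of the steel tray's flat inner floor, 3 mm above the desk; axes as tray.
- tray: Stainless instrument tray, open on top, 150 (x) x 200 (y) x 18 mm high outside, walls and floor 3 mm (inner floor 144 x 194 mm), rim bead 5 mm thick whose top is 20.5 mm above the desk, fixed to the desk. Origin: centre of its underside; z up. It starts empty and stands on one side of the robot's x axis, the rack on the other.
- buffer_bottle: Bystander: small upright white dropper bottle with blue cap, 28 mm diameter, 72 mm high. Origin: centre of its underside.
- label_roll: Bystander: roll of paper labels standing on its flat side, 64 mm diameter, 36 mm high. Origin: centre of its underside.
- pen: Bystander: red pen lying on the desk, 137 mm long, 9 mm thick. Origin: middle of its underside, x along the pen.
- cassette1: White plastic test cassette, 78 (x) x 30 (y) x 7 mm, about 16 g, one of three alike; starts flat in the left (rack +y) nest. Origin: centre of its underside; z out of its face (the side with the result window); its +x is the nose (window end, with three grip ridges), its -x the tail (round sample well, 22 mm from the origin).
- nest1 (a point): The left (rack +y) nest: point on its seat under the middle of a seated cassette (rack x = +6 mm, y = 52 mm, 27 mm above the desk). Axes as rack.
- cassette2: White plastic test cassette, 78 (x) x 30 (y) x 7 mm, about 16 g, one of three alike; starts flat in the middle nest. Origin: centre of its underside; z out of its face (the side with the result window); its +x is the nose (window end, with three grip ridges), its -x the tail (round sample well, 22 mm from the origin).
- nest2 (a point): The middle nest: point on its seat under the middle of a seated cassette (rack x = +6 mm, y = 0 mm, 27 mm above the desk). Axes as rack.
- cassette3: White plastic test cassette, 78 (x) x 30 (y) x 7 mm, about 16 g, one of three alike; starts flat in the right (rack -y) nest. Origin: centre of its underside; z out of its face (the side with the result window); its +x is the nose (window end, with three grip ridges), its -x the tail (round sample well, 22 mm from the origin).
- nest3 (a point): The right (rack -y) nest: point on its seat under the middle of a seated cassette (rack x = +6 mm, y = -52 mm, 27 mm above the desk). Axes as rack.

How it is judged:
On the way, in this order (a step that is already met when the one before it is completed fails the run):
1. a cassette stands tipped nose-up (more than 0.4 rad) in its own nest, let go by the robot (((angle between cassette1's own z axis and vertical between 0.4 and 0.8 rad and horizontal distance between cassette1 and nest1 below 0.016 m and height (world z) of cassette1 below 0.032 m and contact force between the fingers and cassette1 below 0.05 N) or (angle between cassette2's own z axis and vertical between 0.4 and 0.8 rad and horizontal distance between cassette2 and nest2 below 0.016 m and height (world z) of cassette2 below 0.032 m and contact force between the fingers and cassette2 below 0.05 N) or (angle between cassette3's own z axis and vertical between 0.4 and 0.8 rad and horizontal distance between cassette3 and nest3 below 0.016 m and height (world z) of cassette3 below 0.032 m and contact force between the fingers and cassette3 below 0.05 N))), for 0.2 s.
2. one cassette lies flat, window up, on the tray's floor, let go (((x of cassette1 in the frame of tray between -0.07 and 0.07 m and y of cassette1 in the frame of tray between -0.095 and 0.095 m and z of cassette1 in the frame of tray_floor below 0.003 m and angle between cassette1's own z axis and vertical below 0.08 rad and linear speed of cassette1 below 0.01 m/s and angular speed of cassette1 below 0.1 rad/s and contact force between the fingers and cassette1 below 0.05 N) or (x of cassette2 in the frame of tray between -0.07 and 0.07 m and y of cassette2 in the frame of tray between -0.095 and 0.095 m and z of cassette2 in the frame of tray_floor below 0.003 m and angle between cassette2's own z axis and vertical below 0.08 rad and linear speed of cassette2 below 0.01 m/s and angular speed of cassette2 below 0.1 rad/s and contact force between the fingers and cassette2 below 0.05 N) or (x of cassette3 in the frame of tray between -0.07 and 0.07 m and y of cassette3 in the frame of tray between -0.095 and 0.095 m and z of cassette3 in the frame of tray_floor below 0.003 m and angle between cassette3's own z axis and vertical below 0.08 rad and linear speed of cassette3 below 0.01 m/s and angular speed of cassette3 below 0.1 rad/s and contact force between the fingers and cassette3 below 0.05 N))), for 0.2 s.
At the end, for the whole second after the job is handed in: Exactly two cassettes lie at rest on the tray's floor (undersides within 3 mm of it, origins inside the tray, window up, tilted less than 0.08 rad), and the third is in its own nest, level within 0.08 rad and within 6 mm of its seat point (((horizontal distance between cassette1 and nest1 below 0.006 m and angle between each of cassette1, cassette2, cassette3's own z axis and vertical below 0.08 rad and z of cassette1 in the frame of tray_floor above 0.015 m and x of cassette2 in the frame of tray between -0.07 and 0.07 m and y of cassette2 in the frame of tray between -0.095 and 0.095 m and z of each of cassette2, cassette3 in the frame of tray_floor below 0.003 m and linear speed of each of cassette2, cassette3 below 0.01 m/s and angular speed of each of cassette2, cassette3 below 0.1 rad/s and x of cassette3 in the frame of tray between -0.07 and 0.07 m and y of cassette3 in the frame of tray between -0.095 and 0.095 m) or (x of cassette1 in the frame of tray between -0.07 and 0.07 m and y of cassette1 in the frame of tray between -0.095 and 0.095 m and z of each of cassette1, cassette3 in the frame of tray_floor below 0.003 m and angle between each of cassette1, cassette2, cassette3's own z axis and vertical below 0.08 rad and linear speed of each of cassette1, cassette3 below 0.01 m/s and angular speed of each of cassette1, cassette3 below 0.1 rad/s and horizontal distance between cassette2 and nest2 below 0.006 m and z of cassette2 in the frame of tray_floor above 0.015 m and x of cassette3 in the frame of tray between -0.07 and 0.07 m and y of cassette3 in the frame of tray between -0.095 and 0.095 m) or (x of cassette1 in the frame of tray between -0.07 and 0.07 m and y of cassette1 in the frame of tray between -0.095 and 0.095 m and z of each of cassette1, cassette2 in the frame of tray_floor below 0.003 m and angle between each of cassette1, cassette2, cassette3's own z axis and vertical below 0.08 rad and linear speed of each of cassette1, cassette2 below 0.01 m/s and angular speed of each of cassette1, cassette2 below 0.1 rad/s and x of cassette2 in the frame of tray between -0.07 and 0.07 m and y of cassette2 in the frame of tray between -0.095 and 0.095 m and horizontal distance between cassette3 and nest3 below 0.006 m and z of cassette3 in the frame of tray_floor above 0.015 m))); the robot touches nothing.
It fails at once if a bystander (bottle, pen, label roll) is moved more than 30 mm (distance of any of buffer_bottle, label_roll, pen from where it was at the start of the episode above 0.03 m).
It fails at once if a cassette is dropped or thrown (moves faster than 0.8 m/s, a fall of some 35 mm, while not held) ((linear speed of cassette1 above 0.8 m/s and contact force between the fingers and cassette1 below 0.05 N) or (linear speed of cassette2 above 0.8 m/s and contact force between the fingers and cassette2 below 0.05 N) or (linear speed of cassette3 above 0.8 m/s and contact force between the fingers and cassette3 below 0.05 N)).
It also fails if it takes over 59 s, if anything falls off the work surface, if the arm or the gripper's body presses on something with over 40 N, if the wrist force passes 120 N, or if a joint passes its speed limit or range.

## Working session

There is one attempt and no reset: what is moved stays moved. The work goes in short steps, Python scripts to look and compute and a tool call to move; the robot and the scene stay as the last step left them, time stands still between calls to the robot, and variables do not carry over. Pictures are saved under pics/ and viewed, at most 12 in all, crops included, and the job is handed in when it is done.

```bash
ls; mkdir -p pics
```

Run:
```python
from station import manip, cams
import cv2,numpy as np,json
for n in("side","top"):
    c=cams.camera(n); cv2.imwrite(f"pics/{n}0.png",c["color"])
    R=cv2.Rodrigues(np.array(c["rvec"],float))[0];print(n,(-R.T@np.array(c["tvec"]).ravel()).round(3),R[2].round(2),np.array(c["camera_matrix"])[0,0])
s=manip.get_state();print(s)
```

```text
pics
station.py
side [0.553 0.999 0.655] [ 0.05 -0.86 -0.51] 362.5816052609032
top [ 0.513 -0.042  1.006] [ 0.07  0.04 -1.  ] 346.63368137455035
{'time_s': 0.1, 'joint_positions': array([ 1.09531873,  0.31161949,  0.0140028 ,  1.51289417, -0.00442076,
        1.31919094, -0.02717772]), 'joint_velocities': array([-0.00036207, -0.00168925, -0.00024156, -0.00299264, -0.00029417,
        0.00152935, -0.00051855]), 'effort': array([ 7.24265410e-04, -3.80857086e+01,  1.46766328e-01, -2.31243771e+01,
        1.23627100e-02,  8.07732315e-03,  1.21512178e-05]), 'eef_pos': array([ 0.23090786, -0.49846644,  0.23034511]), 'tool_rot': array([-1.00795040e-03,  9.76562084e-01,  2.15233395e-01, -2.58203077e-04]), 'wrist_force': array([ 0.08534046, -0.57933076,  0.61369668]), 'moment': array([ 0.04064537,  0.02279884, -0.01502547]), 'gripper_force': 0.0, 'grip_width': 0.08537638964455914}
```

View pics/top0.png

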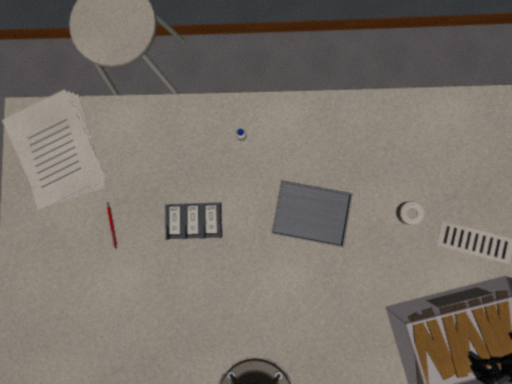

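View pics/side0.png

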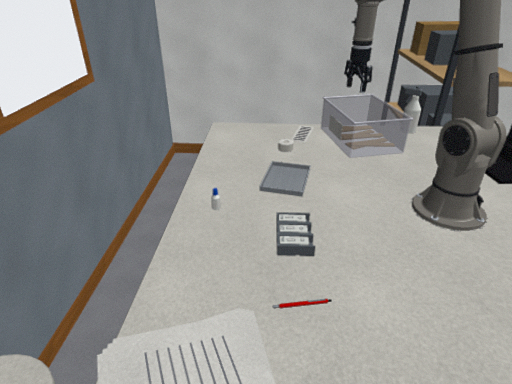

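Top view: rack at about (194,221), nose end up; tray at (312,212), bottle (241,134), roll (411,213), pen (112,225). Side view: rack at (295,234), tray at (287,178). Next: sub-pixel measurement.

Create h.py:
```python
from station import manip, cams
import cv2,numpy as np
def und(c,uv):
    return cv2.undistortPoints(np.array(uv,float).reshape(-1,1,2),np.array(c["camera_matrix"],float),np.array(c["D"],float)).reshape(-1,2)
def back(c,uv,z):
    R=cv2.Rodrigues(np.array(c["rvec"],float))[0];C=-R.T@np.array(c["tvec"],float).ravel()
    d=np.c_[und(c,uv),np.ones(len(np.array(uv).reshape(-1,2)))]@R
    return C+d*((z-C[2])/d[:,2])[:,None]
def proj(c,P):
    return cv2.projectPoints(np.array(P,float).reshape(-1,1,3),np.array(c["rvec"],float),np.array(c["tvec"],float),np.array(c["camera_matrix"],float),np.array(c["D"],float))[0].reshape(-1,2)
def crop(c,box,k):
    x0,y0,x1,y1=box
    return cv2.resize(c["color"][y0:y1,x0:x1],None,fx=k,fy=k,interpolation=cv2.INTER_CUBIC)
```

Run:
```python
from h import *
t=cams.camera("top");s=cams.camera("side")
a=crop(t,(158,195,228,245),5);b=crop(t,(266,175,358,250),4);d=crop(s,(270,205,322,261),5);e=crop(s,(255,155,317,200),5)
o=np.zeros((600,790,3),np.uint8)
for im,(x,y) in((a,(0,0)),(b,(400,0)),(d,(0,305)),(e,(400,305))):
    h,w=im.shape[:2];h=min(h,600-y);o[y:y+h,x:x+w]=im[:h,:790-x]
cv2.imwrite("pics/c1.png",o)
g=t["color"].max(2)
# white cassettes
m=np.zeros_like(g);m[198:245,160:228]=(g[198:245,160:228]>130)
n,l,st,ce=cv2.connectedComponentsWithStats(m)
for i in range(1,n): 
    if 30<st[i,4]<600: print(st[i],ce[i],back(t,ce[i],.034)[0].round(4))
for nm,box,th,z in(("rack",(158,195,228,245),95,.0),("tray",(266,175,358,250),125,.0205)):
    x0,y0,x1,y1=box;K=8
    gg=cv2.resize(g[y0:y1,x0:x1],None,fx=K,fy=K,interpolation=cv2.INTER_CUBIC)
    m=(gg<th).astype(np.uint8)
    cs=max(cv2.findContours(m,0,2)[0],key=cv2.contourArea).reshape(-1,2)
    px=(cs+.5)/K-.5+np.array([x0,y0])
    for z in (z,.034) if nm=="rack" else (0,.018):
        W=back(t,px,z)[:,:2].astype(np.float32);r=cv2.minAreaRect(W);print(nm,z,r)
    print(g[y0+3,x0+3],g[(y0+y1)//2,(x0+x1)//2])
```

```text
[170 207  10  27 261] [174.50957854 220.29501916] [0.488  0.2187 0.034 ]
[188 206  10  28 262] [192.48473282 219.7480916 ] [0.4889 0.1678 0.034 ]
[206 206  11  27 260] [210.62692308 219.53076923] [0.4888 0.1166 0.034 ]
rack 0.0 ((0.4857005178928375, 0.1731095016002655), (0.10231906920671463, 0.16597504913806915), 1.180718183517456)
rack 0.034 ((0.4866085350513458, 0.16584113240242004), (0.09886197745800018, 0.1603672355413437), 1.1807128190994263)
138 135
tray 0 ((0.5033535957336426, -0.16985613107681274), (0.21227343380451202, 0.1614658385515213), 78.61890411376953)
tray 0.018 ((0.5035186409950256, -0.16756944358348846), (0.20847640931606293, 0.15857766568660736), 78.618896484375)
141 97
```

View pics/c1.png

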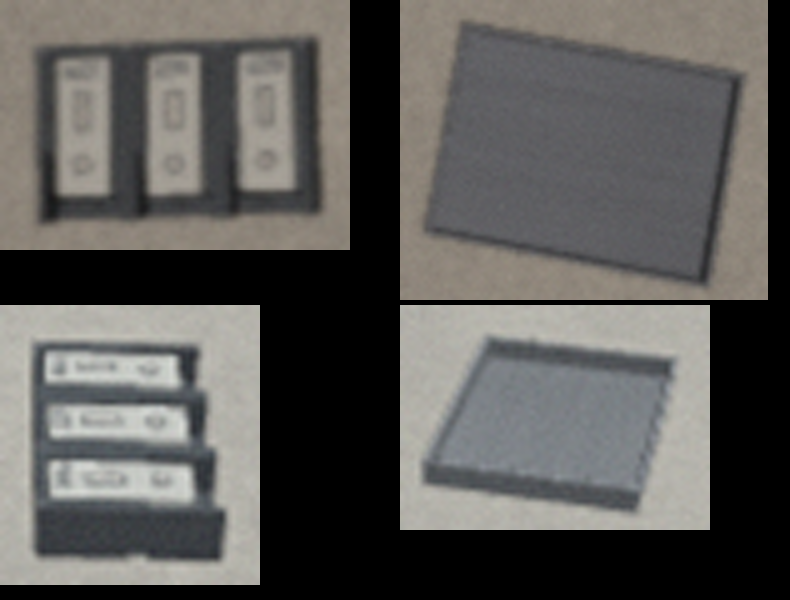

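The composite shows the rack (nose end up, yaw almost 0) with three window-up cassettes in the top view, and the tray yawed about -0.2 rad. I'll cross-check both with the side camera.

Run:
```python
from h import *
s=cams.camera("side");t=cams.camera("top")
g=s["color"].min(2);x0,y0,x1,y1=272,207,318,258
K=8;gg=cv2.resize(g[y0:y1,x0:x1],None,fx=K,fy=K,interpolation=cv2.INTER_CUBIC)
m=cv2.morphologyEx((gg>125).astype(np.uint8),cv2.MORPH_CLOSE,np.ones((9,9)))
n,l,st,ce=cv2.connectedComponentsWithStats(m)
for i in range(1,n):
    if 5000<st[i,4]<40000 and st[i,0]>0: p=(ce[i]+.5)/K-.5+[x0,y0];print(st[i],p,back(s,p,.034)[0].round(4))
# tray corners from both: side crop 5x at (255,155), canvas offset (400,305); top crop 4x at (266,175), offset (400,0)
def px(P,k,o,b):return (np.array(P,float)-o+.5)/k-.5+b
T=px([(462,22),(743,74),(705,283),(427,231)],4,[400,0],[266,175])
S=px([(490,338),(676,358),(638,490),(424,465)],5,[400,305],[255,155])
for c,P in((t,T),(s,S)):
    W=back(c,P,.0205)[:,:2];print(W.round(4),W.mean(0).round(4),[np.linalg.norm(W[i]-W[i-1]).round(3) for i in range(4)])
# rack top corners in both
Rt=px([(38,50),(316,40),(320,208),(44,218)],5,[0,0],[158,195]);Rs=px([(34,345),(196,348),(223,512),(36,512)],5,[0,305],[270,205])
for c,P in((t,Rt),(s,Rs)):
    W=back(c,P,.034)[:,:2];print(W.round(4),W.mean(0).round(4),[np.linalg.norm(W[i]-W[i-1]).round(3) for i in range(4)])
```

```text
[   55    57   220    63 11283] [292.05958632 217.46440995] [0.4922 0.1202 0.034 ]
[   60   143   227    65 12805] [293.45893694 228.15460269] [0.49   0.1719 0.034 ]
[   60   231   238    75 14651] [293.89682871 239.82698707] [0.4906 0.2238 0.034 ]
[[ 0.5975 -0.0835]
 [ 0.5574 -0.28  ]
 [ 0.4122 -0.2487]
 [ 0.4502 -0.056 ]] [ 0.5043 -0.1671] [np.float64(0.15), np.float64(0.201), np.float64(0.149), np.float64(0.196)]
[[ 0.5548 -0.2737]
 [ 0.4123 -0.248 ]
 [ 0.4521 -0.0511]
 [ 0.5973 -0.0755]] [ 0.5041 -0.1621] [np.float64(0.203), np.float64(0.145), np.float64(0.201), np.float64(0.147)]
[[0.5325 0.2453]
 [0.5358 0.0876]
 [0.4421 0.086 ]
 [0.4384 0.2413]] [0.4872 0.1651] [np.float64(0.094), np.float64(0.158), np.float64(0.094), np.float64(0.155)]
[[0.5384 0.0978]
 [0.4415 0.095 ]
 [0.4382 0.2462]
 [0.5365 0.2523]] [0.4887 0.1728] [np.float64(0.154), np.float64(0.097), np.float64(0.151), np.float64(0.098)]
```

Call:
inch_along:
  segments: {"tx": [0.033,0.033,0.033,0.033,0.033,0.033,0.033,0.033,0.033,0.033],"ty": [-0.033,-0.033,-0.033,-0.033,-0.033,-0.033,-0.033,-0.033,-0.033,-0.033],"tz": [0.005,0.005,0.005,0.005,0.005,0.005,0.005,0.005,0.005,0.005],"spin": [0,0,0,0,0,0,0,0,0,0]}
  finger_gap: 0
  clamp_n: 20

```text
time_s: 1.3
eef_pos: [0.3923, -0.0592, 0.1815]
tool_rot: [0.001, 0.977, 0.215, 0.0]
wrist_force: [1.0, -0.1, -0.2]
grip_width: 0.0001
gripper_force: 0.0
```

Call:
inch_along:
  segments: {"tx": [0.033,0.033,0.033,0.033,0,0,0,0],"ty": [-0.033,-0.033,-0.033,-0.033,0,0,0,0],"tz": [0.005,0.005,0.005,0.005,0,0,0,0],"spin": [0,0,0,0,0.14,0.14,0.14,0]}

```text
time_s: 2.1
eef_pos: [0.4562, 0.1144, 0.1612]
tool_rot: [0.0, 1.0, 0.007, -0.0]
wrist_force: [-0.2, -0.4, 0.2]
grip_width: -0.0004
gripper_force: 0.0
```

Call:
inch_along:
  segments: {"tx": [0.003,0,0,0,0],"ty": [-0.0036,0,0,0,0],"tz": [0.025,0.03,0.03,0.027,0],"spin": [0,0,0,0,0]}

```text
time_s: 2.6
eef_pos: [0.4557, 0.1167, 0.0461]
tool_rot: [0.001, 1.0, 0.008, -0.004]
wrist_force: [-0.0, -0.8, -0.8]
grip_width: 0.0002
gripper_force: 0.0
```

Run:
```python
from h import *
t=cams.camera("top");s=cams.camera("side");st=manip.get_state();p=np.array(st["eef_pos"]);print(p,st["wrist_force"])
a=crop(t,(158,190,233,250),5);d=crop(s,(262,180,342,260),5)
# project tip
for im,c,b in((a,t,(158,190)),(d,s,(262,180))):
    for q in (p,[p[0],p[1],.034]):
        u=(proj(c,q)[0]-b+.5)*5-.5;cv2.drawMarker(im,tuple(int(v) for v in u),(0,0,255),0,10,1)
o=np.zeros((400,790,3),np.uint8);o[:a.shape[0],:375]=a;o[:400,380:780]=d;cv2.imwrite("pics/c2.png",o)
```

```text
[0.45917934 0.11801187 0.04956727] [ 0.59564662  0.34533069 -0.01330212]
```

View pics/c2.png

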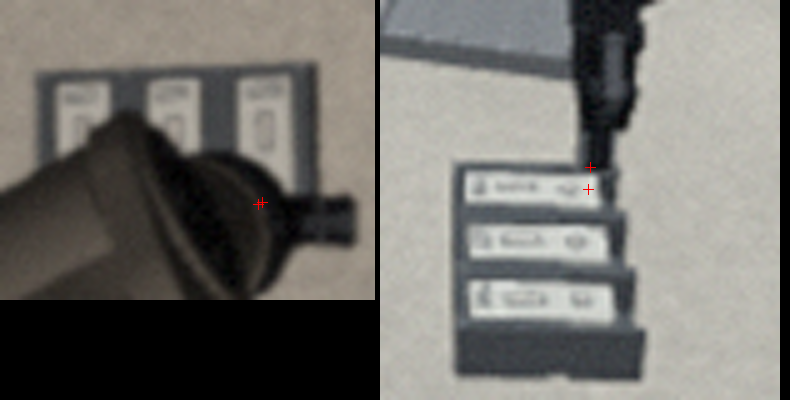

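The side view shows the shut fingertips at about (598,170) over the tail of cassette3. That is about 1.5 px tailward of the projection, so I shift 3 mm noseward and press gently.

Call:
inch_along:
  segments: {"tx": [0.003,0,0,0,0,0,0],"ty": [0,0,0,0,0,0,0],"tz": [0.008,0.004,0.003,0.003,0.002,0.002,0],"spin": [0,0,0,0,0,0,0]}

```text
time_s: 3.4
eef_pos: [0.4619, 0.118, 0.027]
tool_rot: [0.0, 1.0, 0.007, -0.0]
wrist_force: [-0.5, -0.3, -0.1]
grip_width: 0.0003
gripper_force: 0.0
```

Call:
inch_along:
  segments: {"tx": [0,0],"ty": [0,0],"tz": [0.0015,0],"spin": [0,0]}

```text
time_s: 3.6
eef_pos: [0.4624, 0.1182, 0.0262]
tool_rot: [0.0, 1.0, 0.007, 0.0]
wrist_force: [-0.3, -0.5, 2.1]
grip_width: -0.0
gripper_force: 1.4
```

Call:
inch_along:
  segments: {"tx": [0,0,0,0,0],"ty": [0,0,0,0,0],"tz": [-0.01,-0.03,-0.04,-0.03,0],"spin": [0,0,0,0,0]}

```text
time_s: 4.1
eef_pos: [0.4658, 0.1195, 0.1409]
tool_rot: [-0.001, 1.0, 0.007, 0.005]
wrist_force: [0.5, 0.5, 0.1]
grip_width: 0.0002
gripper_force: 0.0
```

Run:
```python
from h import *
s=cams.camera("side");t=cams.camera("top")
d=crop(s,(265,190,325,262),7);a=crop(t,(158,190,233,250),5)
o=np.zeros((504,790,3),np.uint8);o[:,:420]=d;o[:300,420:790]=a[:,:370];cv2.imwrite("pics/c3.png",o);print(manip.get_state()["eef_pos"])
```

```text
[0.46264462 0.11806113 0.13677044]
```

View pics/c3.png

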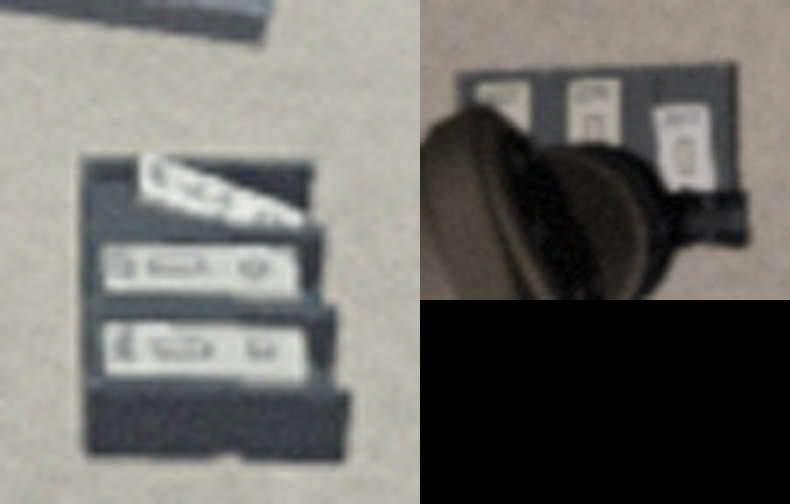

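The picture shows cassette3 tipped nose-up, nose at about (150,170) in the side crop, with the other two flat. Next I grip its nose.

Call:
inch_along:
  segments: {"tx": [0.024,0.024,0,0,0,0,0,0,0],"ty": [0,0,0,0,0,0,0,0,0],"tz": [0,0,0.03,0.03,0.02,0.01,0.008,0.004,0],"spin": [0,0,0,0,0,0,0,0,0]}
  finger_gap: 0.044
  clamp_n: 20

```text
time_s: 5.1
eef_pos: [0.5102, 0.1188, 0.0338]
tool_rot: [0.0, 1.0, 0.007, -0.0]
wrist_force: [-1.2, -0.2, -0.7]
grip_width: 0.0443
gripper_force: 0.0
```

Run:
```python
from h import *
s=cams.camera("side");d=crop(s,(265,180,325,262),7);cv2.imwrite("pics/c4.png",d);st=manip.get_state();print(st["eef_pos"],st["wrist_force"],st["grip_width"])
```

```text
[0.51058495 0.11889332 0.03428651] [-0.24400145 -0.72731257 -0.30736889] 0.043986052151372176
```

View pics/c4.png

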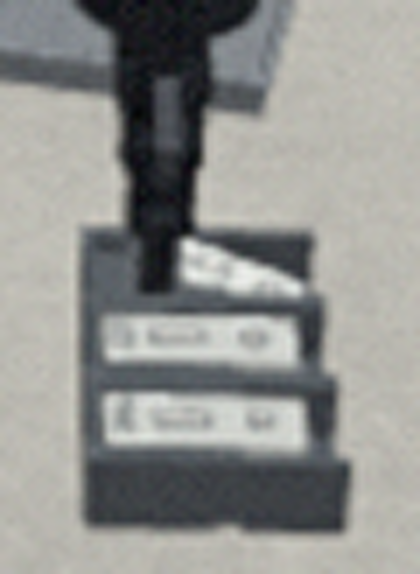

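The near finger at (155,260) straddles the nose with no contact. I close and lift.

Call:
inch_along:
  segments: {"tx": [0,0,0,0],"ty": [0,0,0,0],"tz": [0,0,0,0],"spin": [0,0,0,0]}
  finger_gap: 0.0
  clamp_n: 20

```text
time_s: 5.55
eef_pos: [0.5109, 0.1189, 0.0345]
tool_rot: [-0.0, 1.0, 0.007, 0.001]
wrist_force: [-0.8, 0.2, 1.9]
grip_width: 0.0289
gripper_force: 23.9
```

Call:
inch_along:
  segments: {"tx": [0,0,0,0,0],"ty": [0,0,0,0,0],"tz": [-0.008,-0.02,-0.03,-0.03,0],"spin": [0,0,0,0,0]}

```text
time_s: 6.05
eef_pos: [0.5133, 0.12, 0.1265]
tool_rot: [-0.001, 1.0, 0.007, 0.005]
wrist_force: [0.3, 0.8, -0.2]
grip_width: 0.0289
gripper_force: 23.6
```

Call:
inch_along:
  segments: {"tx": [0.0044,0.0044,0.0044,0.0044,0.0044,0.0044,0,0,0,0],"ty": [0.041,0.041,0.041,0.041,0.041,0.041,0,0,0,0],"tz": [0,0,0,0,0,0,0,0,0,0],"spin": [0,0,0,0,0,0,0.107,0.107,0,0]}

```text
time_s: 7.05
eef_pos: [0.5395, -0.1265, 0.1214]
tool_rot: [-0.0, 0.995, -0.098, -0.001]
wrist_force: [-0.8, 0.1, -0.7]
grip_width: 0.029
gripper_force: 23.7
```

Call:
inch_along:
  segments: {"tx": [0,0,0,0],"ty": [0,0,0,0],"tz": [0.03,0.03,0.02,0],"spin": [0,0,0,0]}

```text
time_s: 7.45
eef_pos: [0.5366, -0.1259, 0.0386]
tool_rot: [-0.0, 0.995, -0.099, -0.004]
wrist_force: [-1.3, -0.3, 0.1]
grip_width: 0.0294
gripper_force: 23.7
```

Run:
```python
from h import *
s=cams.camera("side");d=crop(s,(245,135,335,205),7);cv2.imwrite("pics/c5.png",d);st=manip.get_state();print(st["eef_pos"],st["wrist_force"],st["grip_width"])
```

```text
[ 0.53851643 -0.12619768  0.04052806] [ 0.53791921 -0.03448964  0.73963929] 0.029262909422894456
```

View pics/c5.png

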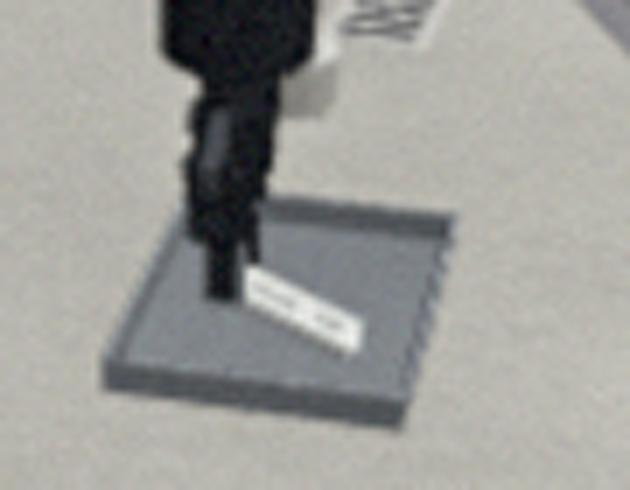

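The cassette hangs nose-up over the tray with its tail at about (350,340). I lower it in steps, letting it pivot in the grip once the tail touches.

Call:
inch_along:
  segments: {"tx": [0,0,0.001,0.002,0.001,0],"ty": [0,0,0,0,0,0],"tz": [0.005,0.003,0.003,0.003,0.003,0],"spin": [0,0,0,0,0,0]}

```text
time_s: 8.1
eef_pos: [0.5445, -0.128, 0.0249]
tool_rot: [0.0, 0.995, -0.1, 0.0]
wrist_force: [0.4, -1.1, 1.2]
grip_width: 0.0289
gripper_force: 24.0
```

Call:
inch_along:
  segments: {"tx": [0.001,0.001,0.001,0],"ty": [0,0,0,0],"tz": [0.003,0.003,0.003,0],"spin": [0,0,0,0]}

```text
time_s: 8.5
eef_pos: [0.5466, -0.1282, 0.0153]
tool_rot: [-0.0, 0.995, -0.1, -0.0]
wrist_force: [-0.5, -0.7, 1.8]
grip_width: 0.0292
gripper_force: 24.2
```

Call:
inch_along:
  segments: {"tx": [0.001,0.0005,0],"ty": [0,0,0],"tz": [0.003,0.003,0],"spin": [0,0,0]}

```text
time_s: 8.8
eef_pos: [0.548, -0.1285, 0.0092]
tool_rot: [-0.0, 0.995, -0.1, -0.0]
wrist_force: [0.7, -0.2, 2.5]
grip_width: 0.0289
gripper_force: 24.1
```

Call:
inch_along:
  segments: {"tx": [0,0,0],"ty": [0,0,0],"tz": [0.002,0.001,0],"spin": [0,0,0]}

```text
time_s: 9.1
eef_pos: [0.5482, -0.1286, 0.0067]
tool_rot: [-0.0, 0.995, -0.1, -0.0]
wrist_force: [1.4, 0.6, 1.5]
grip_width: 0.0291
gripper_force: 24.1
```

Run:
```python
from h import *
s=cams.camera("side");d=crop(s,(245,135,335,205),7);cv2.imwrite("pics/c6.png",d);st=manip.get_state();print(st["eef_pos"],st["wrist_force"],st["grip_width"])
```

```text
[ 0.54825925 -0.12860049  0.00674248] [0.48300521 0.5429208  1.67745229] 0.029256211687126592
```

View pics/c6.png

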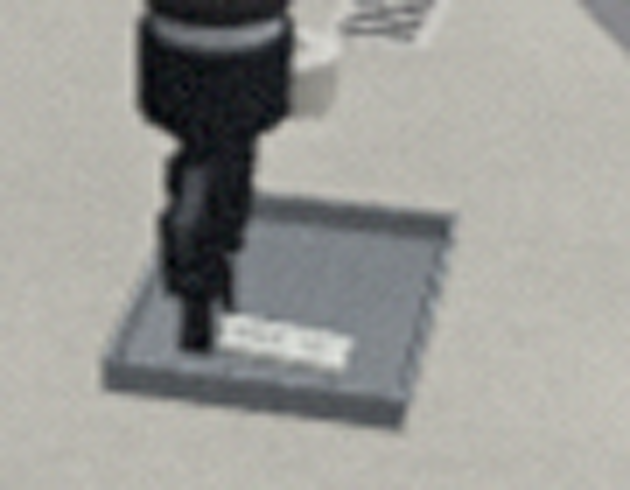

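Nearly flat, with the nose at (230,330) a few mm up. I press slightly further, then open.

Call:
inch_along:
  segments: {"tx": [0,0],"ty": [0,0],"tz": [0.0015,0],"spin": [0,0]}

```text
time_s: 9.35
eef_pos: [0.5482, -0.1286, 0.0052]
tool_rot: [0.0, 0.995, -0.1, -0.0]
wrist_force: [0.5, -0.1, 0.9]
grip_width: 0.0291
gripper_force: 24.1
```

Call:
inch_along:
  segments: {"tx": [0,0,0],"ty": [0,0,0],"tz": [0,0,0],"spin": [0,0,0]}
  finger_gap: 0.042

```text
time_s: 9.65
eef_pos: [0.5479, -0.1286, 0.0051]
tool_rot: [0.0, 0.995, -0.1, -0.0]
wrist_force: [-0.9, -0.1, -0.6]
grip_width: 0.042
gripper_force: 0.0
```

Call:
inch_along:
  segments: {"tx": [0,0,0,0,0,0,0],"ty": [0,0,0,0,0,0,0],"tz": [-0.01,-0.03,-0.04,-0.035,0,0,0],"spin": [0,0,0,0,-0.107,-0.107,0]}
  finger_gap: 0.042

```text
time_s: 10.35
eef_pos: [0.5485, -0.1287, 0.1214]
tool_rot: [0.0, 1.0, 0.007, 0.001]
wrist_force: [0.1, -0.8, -1.3]
grip_width: 0.0419
gripper_force: 0.0
```

Call:
inch_along:
  segments: {"tx": [-0.0103,-0.0103,-0.0103,-0.0103,-0.0103,-0.0103,-0.0103,-0.0103,0,0],"ty": [-0.044,-0.044,-0.044,-0.044,-0.044,-0.044,-0.044,-0.044,0,0],"tz": [0,0,0,0,0,0,0,0,0,0],"spin": [0,0,0,0,0,0,0,0,0,0]}
  finger_gap: 0

```text
time_s: 11.35
eef_pos: [0.4602, 0.2236, 0.1204]
tool_rot: [0.0, 1.0, 0.008, -0.0]
wrist_force: [0.2, -1.0, -1.0]
grip_width: -0.0001
gripper_force: 0.0
```

Run:
```python
from h import *
s=cams.camera("side");t=cams.camera("top");d=crop(s,(245,145,335,205),6);a=crop(t,(266,175,358,250),3)
o=np.zeros((590,540,3),np.uint8);o[:360]=d;o[365:590,:276]=a;cv2.imwrite("pics/c7.png",o);st=manip.get_state();print(st["eef_pos"],st["tool_rot"])
```

```text
[0.46148064 0.22055541 0.12008186] [ 7.94651536e-04  9.99984927e-01  5.43238257e-03 -6.68035514e-05]
```

View pics/c7.png

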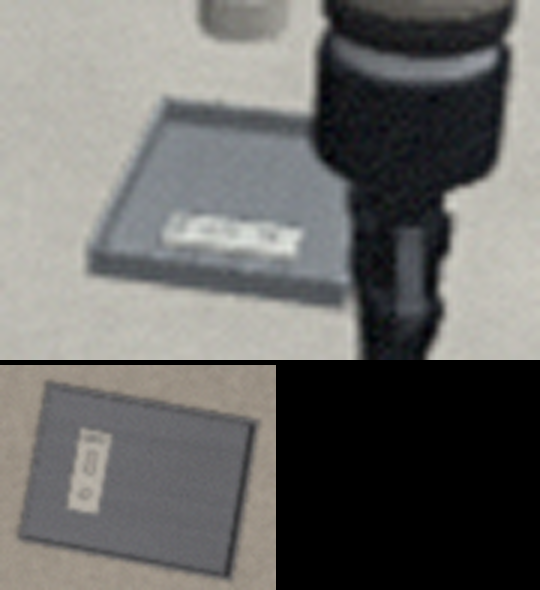

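The first cassette lies flat, window up, in the tray's left half: (230,232) in the side crop, (88,470) in the top crop. Next I press cassette1.

Call:
inch_along:
  segments: {"tx": [0,0,0,0],"ty": [0,0,0,0],"tz": [0.03,0.03,0.012,0],"spin": [0,0,0,0]}

```text
time_s: 11.85
eef_pos: [0.46, 0.2197, 0.0465]
tool_rot: [0.001, 1.0, 0.005, -0.002]
wrist_force: [0.3, -1.0, -0.3]
grip_width: 0.0002
gripper_force: 0.0
```

Call:
inch_along:
  segments: {"tx": [0,0,0,0,0,0,0,0,0],"ty": [-0.001,0,0,0,0,0,0,0,0],"tz": [0.008,0.004,0.003,0.003,0.002,0.002,0,0.0015,0],"spin": [0,0,0,0,0,0,0,0,0]}

```text
time_s: 12.75
eef_pos: [0.4609, 0.2232, 0.0247]
tool_rot: [0.0, 1.0, 0.007, -0.0]
wrist_force: [0.6, 0.5, 0.3]
grip_width: 0.0002
gripper_force: 0.0
```

Call:
inch_along:
  segments: {"tx": [0,0,0,0,0,0.024,0.024,0],"ty": [0,0,0,0,0,0.0003,0.0003,0],"tz": [-0.01,-0.03,-0.04,-0.03,0,0,0,0],"spin": [0,0,0,0,0,0,0,0]}
  finger_gap: 0.044

```text
time_s: 13.55
eef_pos: [0.512, 0.2219, 0.1346]
tool_rot: [0.0, 1.0, 0.005, 0.001]
wrist_force: [-0.4, -0.7, 0.6]
grip_width: 0.0439
gripper_force: 0.0
```

Run:
```python
from h import *
s=cams.camera("side")
d=crop(s,(265,190,325,262),7);cv2.imwrite("pics/c8.png",d);print(manip.get_state()["eef_pos"])
```

```text
[0.50978351 0.22250275 0.13429086]
```

View pics/c8.png

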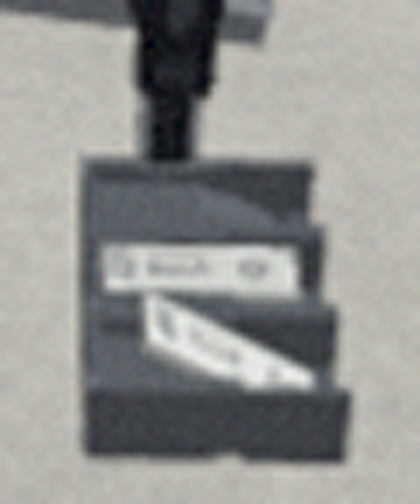

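Cassette1 is tipped, nose at about (150,300), and cassette2 is flat. Grip and lift.

Call:
inch_along:
  segments: {"tx": [0.001,0,0,0,0,0,0],"ty": [0,0,0,0,0,0,0],"tz": [0.03,0.03,0.02,0.01,0.006,0.004,0],"spin": [0,0,0,0,0,0,0]}
  finger_gap: 0.044
  clamp_n: 20

```text
time_s: 14.3
eef_pos: [0.5101, 0.2236, 0.0352]
tool_rot: [-0.0, 1.0, 0.007, 0.0]
wrist_force: [-0.4, 0.6, 0.0]
grip_width: 0.0441
gripper_force: 0.0
```

Call:
inch_along:
  segments: {"tx": [0,0,0,0],"ty": [0,0,0,0],"tz": [0,0,0,0],"spin": [0,0,0,0]}
  finger_gap: 0.0
  clamp_n: 20

```text
time_s: 14.7
eef_pos: [0.5107, 0.2235, 0.0355]
tool_rot: [-0.0, 1.0, 0.007, 0.001]
wrist_force: [-0.0, -0.3, 3.0]
grip_width: 0.0293
gripper_force: 22.6
```

Call:
inch_along:
  segments: {"tx": [0,0,0,0,0],"ty": [0,0,0,0,0],"tz": [-0.008,-0.02,-0.03,-0.03,0],"spin": [0,0,0,0,0]}

```text
time_s: 15.2
eef_pos: [0.5129, 0.2255, 0.1278]
tool_rot: [-0.002, 1.0, 0.007, 0.004]
wrist_force: [1.1, 0.5, -0.7]
grip_width: 0.0294
gripper_force: 22.3
```

Call:
inch_along:
  segments: {"tx": [0.0006,0.0006,0.0006,0.0006,0.0006,0.0006,0.0006,0.0006,0.0006,0.0006],"ty": [0.0433,0.0433,0.0433,0.0433,0.0433,0.0433,0.0433,0.0433,0.0433,0.0433],"tz": [0,0,0,0,0,0,0,0,0,0],"spin": [0,0,0,0,0,0,0,0,0,0]}

```text
time_s: 16.2
eef_pos: [0.5213, -0.211, 0.1223]
tool_rot: [-0.0, 1.0, 0.007, -0.0]
wrist_force: [0.3, -0.5, 0.3]
grip_width: 0.0296
gripper_force: 22.3
```

Call:
inch_along:
  segments: {"tx": [0,0,0,0,0,0,0],"ty": [0,0,0,0,0,0,0],"tz": [0,0,0,0.03,0.03,0.02,0],"spin": [0.107,0.107,0,0,0,0,0]}

```text
time_s: 16.9
eef_pos: [0.5187, -0.2079, 0.0393]
tool_rot: [-0.001, 0.995, -0.098, -0.004]
wrist_force: [-0.8, -0.2, 0.1]
grip_width: 0.0292
gripper_force: 22.3
```

Call:
inch_along:
  segments: {"tx": [0],"ty": [0],"tz": [0],"spin": [0]}

```text
time_s: 17.0
eef_pos: [0.522, -0.209, 0.0429]
tool_rot: [-0.0, 0.995, -0.099, -0.0]
wrist_force: [1.6, -0.6, 0.4]
grip_width: 0.0298
gripper_force: 22.3
```

Call:
inch_along:
  segments: {"tx": [0,0,0.001,0.002,0.001,0],"ty": [0,0,0,0,0,0],"tz": [0.007,0.003,0.003,0.003,0.003,0],"spin": [0,0,0,0,0,0]}

```text
time_s: 17.6
eef_pos: [0.5264, -0.2104, 0.0237]
tool_rot: [0.0, 0.995, -0.1, 0.0]
wrist_force: [1.5, -0.4, 1.8]
grip_width: 0.0292
gripper_force: 22.3
```

Call:
inch_along:
  segments: {"tx": [0.001,0.001,0.001,0.001,0.0005,0],"ty": [0,0,0,0,0,0],"tz": [0.003,0.003,0.003,0.003,0.003,0],"spin": [0,0,0,0,0,0]}

```text
time_s: 18.2
eef_pos: [0.5299, -0.2111, 0.0081]
tool_rot: [-0.0, 0.995, -0.1, -0.001]
wrist_force: [-0.3, 0.1, 1.1]
grip_width: 0.0291
gripper_force: 22.2
```

Call:
inch_along:
  segments: {"tx": [0,0,0],"ty": [0,0,0],"tz": [0.002,0.0015,0],"spin": [0,0,0]}

```text
time_s: 18.5
eef_pos: [0.5302, -0.2112, 0.0051]
tool_rot: [-0.0, 0.995, -0.1, -0.0]
wrist_force: [0.3, 0.4, 1.1]
grip_width: 0.029
gripper_force: 22.1
```

Run:
```python
from h import *
s=cams.camera("side");d=crop(s,(245,135,335,205),7);cv2.imwrite("pics/c9.png",d);st=manip.get_state();print(st["eef_pos"],st["wrist_force"],st["grip_width"])
```

```text
[ 0.53013296 -0.21120568  0.00517551] [ 0.11502819 -0.19154409  0.81441082] 0.02959725093137989
```

View pics/c9.png

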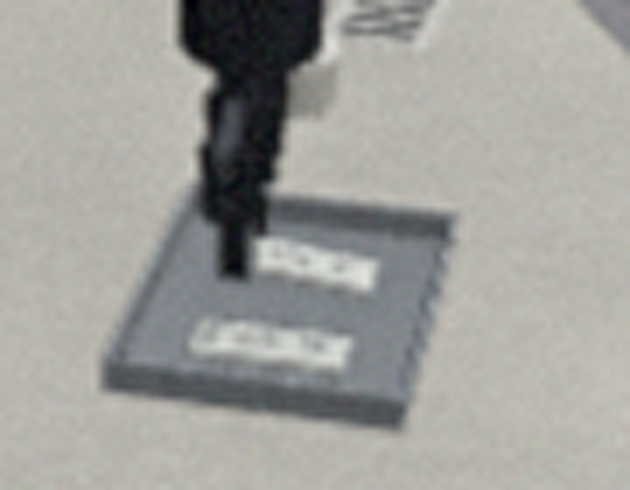

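The second cassette is nearly flat at (315,262), well apart from the first at (270,340). Release, rise and check.

Call:
inch_along:
  segments: {"tx": [0,0,0],"ty": [0,0,0],"tz": [0,0,0],"spin": [0,0,0]}
  finger_gap: 0.042

```text
time_s: 18.85
eef_pos: [0.53, -0.2112, 0.0051]
tool_rot: [-0.0, 0.995, -0.1, -0.0]
wrist_force: [-0.8, 0.1, -0.4]
grip_width: 0.0421
gripper_force: 0.0
```

Call:
inch_along:
  segments: {"tx": [0,0,0,0,-0.03,-0.03,-0.03,-0.03,0,0],"ty": [0,0,0,0,0.03,0.03,0.04,0.04,0,0],"tz": [-0.01,-0.03,-0.04,-0.05,-0.03,-0.03,0,0,0,0],"spin": [0,0,0,0,0,0,0,0,0,0]}
  finger_gap: 0.042

```text
time_s: 19.85
eef_pos: [0.3864, -0.3241, 0.1938]
tool_rot: [0.0, 0.995, -0.102, 0.0]
wrist_force: [0.7, 0.5, -0.6]
grip_width: 0.0416
gripper_force: 0.0
```

Run:
```python
from h import *
s=cams.camera("side");t=cams.camera("top");o=np.zeros((600,640,3),np.uint8)
o[:275]=crop(t,(160,195,362,250),4)[:220,:640].repeat(1,0) if 0 else cv2.resize(crop(t,(162,180,362,250),3),(640,275))
o[280:600,:460]=cv2.resize(crop(s,(240,150,332,260),3),(460,320)) if 0 else crop(s,(240,155,332,219),5)
o[280:600,462:640]=cv2.resize(s["color"][205:261,270:322],(178,320))
cv2.imwrite("pics/c10.png",o);print(manip.get_state()["eef_pos"])
```

```text
[ 0.3886675  -0.32164299  0.19352359]
```

View pics/c10.png

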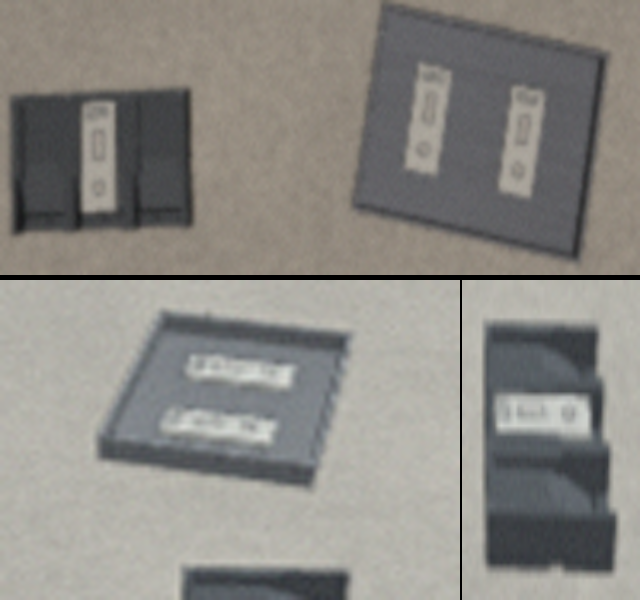

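Both cassettes lie flat and apart in the tray, at (428,120) and (522,140), window up. Cassette2 sits flat in the middle nest at (99,157), and the arm is clear.

```bash
python3 -c "
from station import manip, cams
print(manip.hand_in())"
```

```text
the job is handed in; nothing more can be done
None
```

I laid cassettes 1 and 3 flat, window up and apart on the tray floor, left cassette 2 seated in the middle nest, and handed the job in at about 20 s; the final pictures show this, but no verdict was returned.

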